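Load a sample carrier through the flap of a bench reader

TASK

Pick up the sample carrier by its post, set it in the open mouth of the reader's loading lane and slide it along the lane floor through the sprung flap, opening the flap with the carrier and not with the gripper. Keep on until the flap has shut behind it, then press the carrier briefly and gently against the sprung pad at the far end (a steady push of about 8 newtons, never more than 15) and let go, leaving it standing square in the lane up against the pad. Keep the carrier upright and leave the glassware and other things where they are.

Things in the scene. Friction and masses are not known exactly. Their poses are not given: they have to be found in the camera images.
- carrier: Loose aluminium sample carrier, 0.2 to 0.4 kg: stadium-shaped block (two half rounds, both ends alike), 76 mm long along its x, 44 mm wide, 30 mm high; two small stoppered vials sunk in its top end 33 mm above the underside. Origin: centre of the underside, z up. Starts on the table left or right of the reader; the beaker is on the other side.
- post (a point): Grip point on the carrier's black square post, 58 mm above the underside. The post is 16 x 16 mm, sides parallel to the carrier's x and y, at its centre, from 30 to 80 mm above the underside. Gripped here, fingers clear the walls and flap (24 mm above the lane floor). Grip firmly and square: pushed at the post, a loosely held carrier pitches nose down and jams.
- reader: Low white and grey bench reader, fixed. Origin: on the table top under the gate, on the lane's centreline; x runs along the lane, inwards (away from the robot), y to the left. Its base plate is the lane floor, 8 mm above the table, x = -145 to 190 mm, 112 mm wide. Lane walls stand 22 mm above the floor. A console 75 mm high, 150 mm wide stands at x = 192 to 282 mm.
- lane_mouth (a point): On the lane floor at reader x = -98 mm, y = 0, axes as the reader's: a carrier centred here stands wholly on the floor, in the open funnel mouth, short of the flap. The funnel is about 90 mm wide at reader x = -115 mm and narrows to 49 mm at x = -45 mm; from there the lane is straight, 49 mm wide, up to the gate at x = 0.
- bay (a point): On the lane floor, reader x = 90 mm, y = 0: about where the carrier's centre ends. The bay behind the gate is open on top; its right wall is at reader y = -24.5 mm, its left wall at y = 36 mm, giving the open flap room.
- flap (a joint): Steel flap across the gate, hinge upright at reader x = 2, y = 29 mm, 48 mm long. 0 = shut; grows to 1.5 rad as it is pushed open inwards; it cannot open outwards. A spring shuts it (0.03 N m shut, 0.055 N m open: 1 to 4 N of push). It drags along the carrier's left side and falls shut only when the carrier's centre is more than about 87 mm behind the gate.
- flap_tip (a point): Top of the flap's free end, 32 mm above the table (24 mm above the lane floor).
- stop: Grey block, 34 mm high with a small screw to 40 mm, fixed on the lane floor at the inner end of the bay, at a different depth each time (origin 154 to 166 mm behind the gate). Origin: on the lane floor and the lane's centreline, axes as the reader's. The block reaches from 6 mm before to 14 mm behind its origin and carries the pad in front.
- pad_face (a point): Face of the unpressed rubber pad on the stop, 24 mm before the stop's origin, 20 mm above the floor; pad 36 mm wide, 18 mm high. The carrier touches it with its centre 38 mm before this point. Stiffly sprung, about 8 N per mm, at most 6 mm; it springs back when let go. Feel for the push: 2 mm too far is too hard.
- beaker: Glass beaker, 68 mm across, 85 mm high, loose; leave alone. Origin: centre of its underside.
- stopper: Black rubber stopper, 30 mm across, 28 mm high, on the table left of the lane mouth; leave alone. Origin: centre of its underside.
- vial: Amber vial, 26 mm across, 45 mm high, on the table right of the bay; leave alone. Origin: centre of its underside.
- flask_a: Stoppered volumetric flask, 76 mm across, 172 mm high, far left; leave alone. Origin: centre of its underside.
- flask_b: The same kind of flask, far right; leave alone. Origin: centre of its underside.
- jar: Small white jar, 40 mm across, 55 mm high, standing on the console; leave alone. Origin: centre of its underside.
- spatula: Steel spatula, 180 mm long, lying on the table at the right; leave alone. Origin near its middle.
There are look-alikes about, which are no part of the job. Of the things that look like the carrier, the smallest one is meant.

How it is judged:
By the outcome, as a careful person would: the job done as asked, in the order asked, and still so for the second after the job is handed in, with the robot touching nothing.
It also fails if it takes over 53 s, if anything falls off the work surface, if the arm or the gripper's body presses on something with over 40 N, if the wrist force passes 120 N, or if a joint passes its speed limit or range.

ROBOT

A 6-joint arm with a two-finger parallel gripper is mounted at the origin on the work surface. World frame = base frame: x ahead of the robot, y to its left, z up, the work surface at z = 0. Lengths are in m, angles in rad, forces in N, time in s.
With the tool pointing down it reaches from about 0.35 to 0.8 m from the base axis. Payload 7.3 kg.
Tool frame: the origin (TCP) lies between the finger pads; the fingertips stand 17 mm ahead of it and the grasp point (between the pads) lies 2 mm behind it (robot.nose_length is the distance from the TCP to the fingertips, in m); z points along the fingers, x is the direction in which the jaws open and shut, and the axes are right-handed (so a half turn about z gives the same grasp; the last joint's range is limited). The gripper opens to 85 mm and grips with 20 to 120 N. Pads are 22 mm wide; open, the fingers measure 114 mm over their backs; the gripper's body (76 mm by 85 mm) begins 54 mm behind the grasp point. The pads swing forward as they close: fully open they stand 13 mm farther back than shut.
Start: joints at [-1.46, 0.342, 1.524, -0, 1.275, -0.146], TCP at [0.133, -0.508, 0.248] pointing down, gripper open.
Joint ranges: [-2.53, 2.53], [-0.77, 2.02], [0.04, 2.7], [-1, 4.14], [0.28, 2.66], [-3.11, 3.11]. Speed limits (rad/s): [2.57, 2.57, 3.14, 3.14, 3.14, 3.14].

INTERFACE

Orientations are given as a 3x3 rotation matrix whose columns are the frame's x, y, z axes.
In Python, from station import robot gives the robot as it stands.
- The arm moves only by the shell command python3 -m inch 'ROWS' [FORCE]. ROWS is a JSON object of lists of equal length, an entry for each row: "fingers": the closure, from -1 (fully open) to 1 (shut), so that 0 is half open; "travel": the shift along the tool's x, y, z in units of 25 mm (1.0 is 25 mm), a list of three; "rotation": the turn, a rotation vector about the tool's x, y, z in units of 8 degrees (1.0 is 8 degrees), a list of three. In form: {"fingers": [fingers, ...], "travel": [[tx, ty, tz], ...], "rotation": [[ax, ay, az], ...]}. A call has exactly 8 rows; each row shifts and turns the commanded pose from where the row before left it, along the tool's axes as they then stand; what a row does not reach is not made up. A row lasts 1/10 s, in which the tool goes at most 50 mm and 8.59 degrees, less where a joint would pass 70% of its speed; a pose out of reach is approached as far as the arm can. A call is refused whole if a number of a shift passes 1 or a number of a turn 1, either way. A call with a gripper value outside its range is refused whole. The fingers move at their own pace and stop on an object; FORCE is the grip in N (left out, the last holds). Time passes only in rows, so rows that do not move let the fingers close, or fill a call up. It gives the time, the measured TCP pose, the force and the opening at its end, in the units of the state.
- robot.read_state(): the state, without advancing time (a new reading comes with each control period).
- robot.capture(name): name is "scene" or "side" or "wrist"; returns (picture, depth): 400x640x3 uint8, red, green, blue; 400x640 float32, m along the optical axis (not along the pixel's ray), 0 where there is no reading.
- robot.get_calibration(name): a dict with "vfov" (degrees; the focal length in pixels is half the picture's height over the tangent of half this angle, whatever the lens; pixels are square), "cx", "cy" (the principal point, pixels), "cam_to_world" (4x4, takes a point from camera to world coordinates). Camera axes: x right, y up, looking along -z (the intrinsics and any distortion apply to the point x, -y, -z); pixel columns grow to the right and rows downward; lengths in m; the calibration is good to about 2 mm. A picture is of the moment at which its call begins: read the wrist's pose just before it. get_calibration takes no time and is no camera call; for the wrist camera it gives the pose at the moment of the call.
- robot.close_job(): hands the job in, once; it reports no verdict.
The state is a dict: "time_s": time; "joint_pos": joint angles; "qd": joint speeds; "joint_torque": joint torques, N m; "position": TCP position; "ee_rot": TCP orientation; "contact_force": force on the tool from outside, world axes, zero at the start; "torque": the same for the moment, N m; "width": finger opening in m.
Only numpy, scipy, OpenCV 4.12 (cv2) and the standard library are available. Lean on these libraries where they do the work, as an engineer would, in place of code of your own. Each camera call takes 0.05 s, during which the arm holds its last target.

## Working session

There is one attempt and no reset: what is moved stays moved. The work goes in short steps, Python scripts to look and compute and a shell command to move; the robot and the scene stay as the last step left them, time stands still between calls to the robot, and variables do not carry over. Pictures are saved under pics/ and viewed, and the job is handed in when it is done.

```bash
ls; mkdir -p pics
python3 - <<'E'
from station import robot
import cv2,json
print(robot.read_state())
for n in("scene","side","wrist"):
    c=robot.get_calibration(n);p,d=robot.capture(n);print(n,c)
    cv2.imwrite(f"pics/{n}0.png",p[:,:,::-1])
E
```

```text
pics
{'time_s': 0.0, 'joint_pos': array([-1.45999395e+00,  3.42725601e-01,  1.52502578e+00,  3.29702929e-06,
        1.27542043e+00, -1.46013551e-01]), 'qd': array([-0.00028442,  0.00131395, -0.00065253,  0.00033413, -0.00029509,
        0.00081314]), 'joint_torque': array([ 7.25857262e-04, -4.33674395e+01, -2.46015233e+01,  3.28383226e-05,
        7.79262657e-03, -1.04323018e-05]), 'position': array([ 0.13332372, -0.50739141,  0.2476214 ]), 'ee_rot': array([[ 2.54001136e-01, -9.67203905e-01, -1.71481900e-04],
       [-9.67202659e-01, -2.54001087e-01,  1.56982427e-03],
       [-1.56189675e-03, -2.32879396e-04, -9.99998753e-01]]), 'contact_force': array([-0.02413263, -0.1483372 , -0.48588036]), 'torque': array([ 0.02218579, -0.00934919,  0.0121699 ]), 'width': 0.08510058009854575}
scene {'vfov': 53.95640044413802, 'cx': 321.9455950610154, 'cy': 198.15851351039535, 'cam_to_world': array([[ 0.79623357, -0.34299533,  0.49836364,  1.1166444 ],
       [ 0.60497099,  0.45782295, -0.65146623, -0.77331903],
       [-0.00471244,  0.82021482,  0.57203622,  0.71716556],
       [ 0.        ,  0.        ,  0.        ,  1.        ]])}
side {'vfov': 54.33090321173902, 'cx': 322.83062191871096, 'cy': 205.88942697064067, 'cam_to_world': array([[-0.95324827,  0.13383912, -0.27093326,  0.28608494],
       [-0.30158076, -0.47816636,  0.82486725,  0.85125265],
       [-0.01915166,  0.86801153,  0.49617456,  0.61669032],
       [ 0.        ,  0.        ,  0.        ,  1.        ]])}
wrist {'vfov': 69.8958865831867, 'cx': 316.5124668839431, 'cy': 197.07332704597613, 'cam_to_world': array([[ 0.25414673,  0.92234982,  0.29099873,  0.20791434],
       [-0.96716456,  0.2428257 ,  0.07502254, -0.48707878],
       [-0.00146494, -0.30051039,  0.95377742,  0.37355045],
       [ 0.        ,  0.        ,  0.        ,  1.        ]])}
```

View pics/scene0.png

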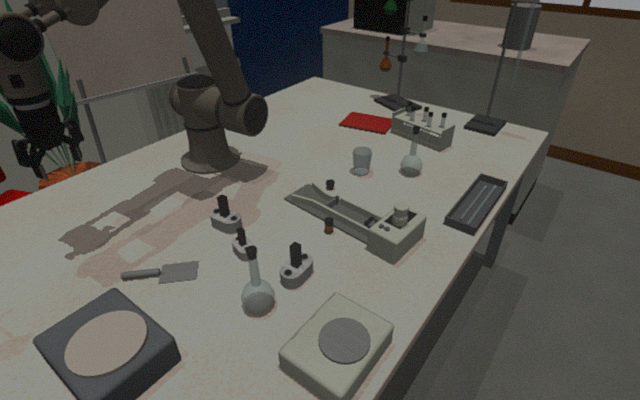

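View pics/side0.png

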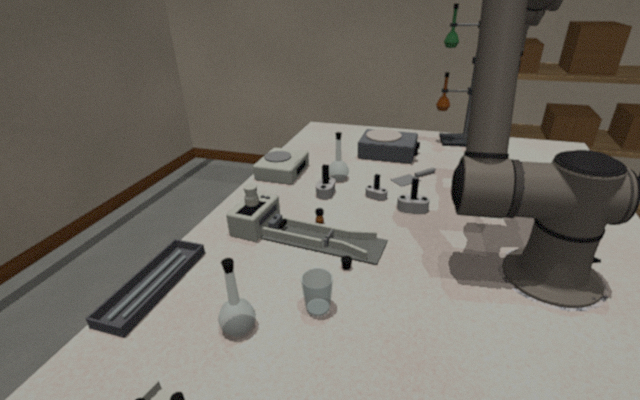

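View pics/wrist0.png

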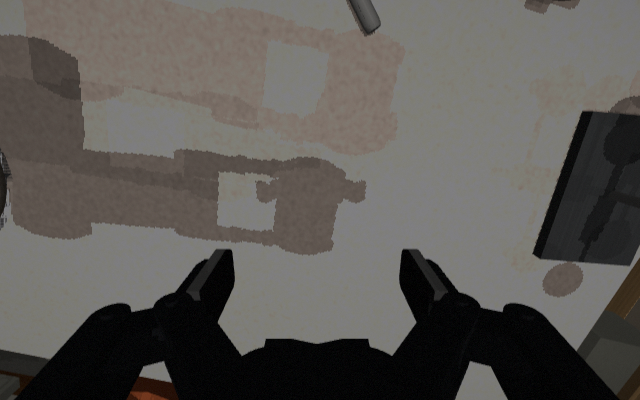

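The scene picture shows three carrier look-alikes: A at (225,215), B at (241,243) and C at (296,266). In the side view they are at (413,203), (376,190) and (326,185). The reader is at about (350,215) in the scene, with the beaker at (362,160) on its left. Next I'll measure the sizes.

```bash
cat > h.py <<'E'
import numpy as np,cv2
from station import robot
def K(c): 
    f=200/np.tan(np.radians(c['vfov']/2)); return f
def ray(c,u,v):
    f=K(c);d=np.array([(u-c['cx'])/f,-(v-c['cy'])/f,-1.]);T=c['cam_to_world'];return T[:3,3],T[:3,:3]@d
def onplane(c,u,v,z):
    o,d=ray(c,u,v);return o+d*(z-o[2])/d[2]
def proj(c,P):
    T=c['cam_to_world'];q=T[:3,:3].T@(np.asarray(P)-T[:3,3]);f=K(c);return c['cx']+f*q[0]/-q[2],c['cy']-f*q[1]/-q[2]
def cloud(c,d):
    f=K(c);v,u=np.mgrid[0:400,0:640];X=np.stack([(u-c['cx'])/f*d,-(v-c['cy'])/f*d,-d],-1)
    T=c['cam_to_world'];W=X@T[:3,:3].T+T[:3,3];W[d<=0]=np.nan;return W
E
python3 - <<'E'
from h import *
for n,(x0,x1,y0,y1) in dict(scene=(190,430,170,320),side=(220,460,150,270)).items():
    c=robot.get_calibration(n);p,d=robot.capture(n)
    np.savez(f"{n}1.npz",p=p,d=d,T=c['cam_to_world'])
    cr=p[y0:y1,x0:x1,::-1];cr=cv2.resize(cr,None,fx=3.3,fy=3.3,interpolation=cv2.INTER_CUBIC)
    cv2.imwrite(f"pics/{n}1c.png",np.clip(cr*1.3,0,255))
    W=cloud(c,d)
    for t,(u,v) in {'scene':dict(A=(225,215),B=(241,243),C=(296,266)),'side':dict(A=(413,203),B=(376,190),C=(326,185))}[n].items():
        # points within window with z 0.01..0.1
        w=W[v-30:v+30,max(0,u-28):u+28].reshape(-1,3);g=w[(w[:,2]>0.012)&(w[:,2]<0.12)]
        top=g[(g[:,2]<.038)]; hi=g[g[:,2]>.04]
        print(n,t,W[v,u],'zmax',np.percentile(hi[:,2],97) if len(hi) else 0,'post xy',np.median(hi,0),len(hi))
        r=cv2.minAreaRect(top[:,:2].astype(np.float32)*1000);print(r)
E
```

```text
scene A [ 0.36089468 -0.23710053  0.04375277] zmax 0.10196694867973817 post xy [ 0.36211923 -0.24290074  0.06758686] 361
((401.22955322265625, -248.48776245117188), (69.49366760253906, 195.0288543701172), 74.34017944335938)
scene B [ 0.48194433 -0.29003431  0.04028842] zmax 0.11797244374372612 post xy [ 0.4808512  -0.28411704  0.05802373] 198
((420.23095703125, -254.45631408691406), (68.40077209472656, 197.20086669921875), 73.06098937988281)
scene C [ 0.65538187 -0.27383713  0.0479966 ] zmax 0.10280146114555133 post xy [ 0.65110324 -0.27287231  0.06407423] 376
((645.6759033203125, -289.9288330078125), (59.27195739746094, 148.6002655029297), 0.5003645420074463)
side A [ 0.34671909 -0.20867178  0.03353379] zmax 0.10324462467189349 post xy [ 0.34976917 -0.22350911  0.05953991] 229
((384.1709289550781, -332.657958984375), (134.15447998046875, 275.39813232421875), 8.66622543334961)
side B [ 0.47159701 -0.27125413  0.02926478] zmax 0.08139055572073582 post xy [ 0.47064942 -0.27563546  0.05602578] 102
((495.69708251953125, -374.273193359375), (195.76023864746094, 383.4629821777344), 7.457305431365967)
side C [ 0.63290111 -0.24292549  0.03967142] zmax 0.10161771249159693 post xy [ 0.63653151 -0.35557796  0.05544074] 529
((682.7769775390625, -267.763916015625), (180.85568237304688, 406.9753723144531), 1.0322422981262207)[ WARN:0@2.511] global loadsave.cpp:1063 imwrite_ Unsupported depth image for selected encoder is fallbacked to CV_8U.
```

View pics/scene1c.png

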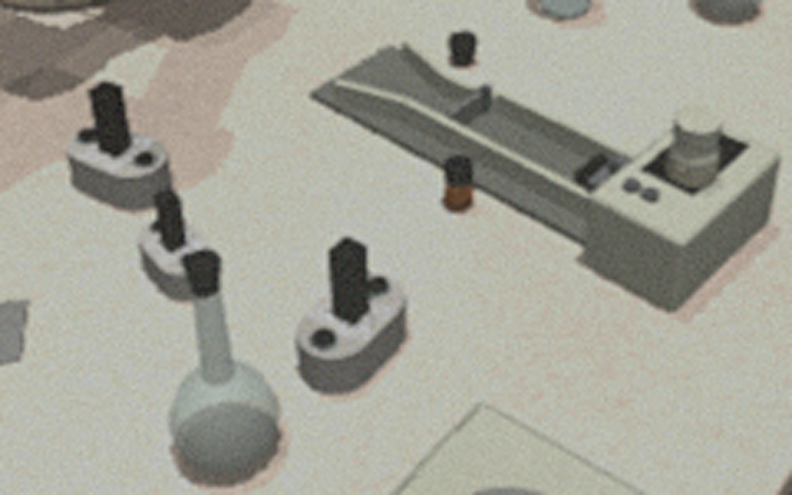

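View pics/side1c.png

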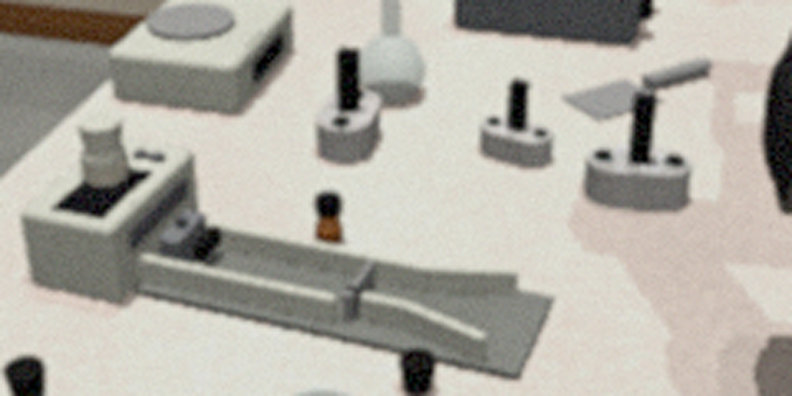

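The smallest is B, at scene (241,243). Its post top measures about 80 mm, against about 103 mm for A and C. It stands to the right of the reader. Next I'll triangulate B and the reader's features in the two views.

Run:
```python
from h import *
S=robot.get_calibration('scene');D=robot.get_calibration('side')
def s(x,y):return (190+x/3.3,170+y/3.3)
def d(x,y):return (220+x/3.3,150+y/3.3)
def tri(a,b):
    o1,d1=ray(S,*a);o2,d2=ray(D,*b);A=np.stack([d1,-d2],1);t=np.linalg.lstsq(A,o2-o1,rcond=None)[0]
    p,q=o1+t[0]*d1,o2+t[1]*d2;return (p+q)/2,np.linalg.norm(p-q)
print('B post top',tri(s(167,192),d(518,82)))
print('side vials z33',onplane(D,*d(492,122),.033),onplane(D,*d(540,132),.033))
print('B scene left vial',onplane(S,*s(152,228),.033))
print('stopper',onplane(S,*s(463,66),0),onplane(D,*d(417,390),0))
print('vial',onplane(S,*s(459,208),0),onplane(D,*d(328,240),0))
print('base corners near: left(scene 390,45)',onplane(S,*s(390,45),.008),'right',onplane(S,*s(312,95),.008),'side',onplane(D,*d(552,296),.008),onplane(D,*d(517,375),.008))
print('jar', onplane(S,*s(697,115),.13),'console front top L', onplane(D,*d(152,245),.075), onplane(D,*d(190,150),.075))
print('flap',onplane(D,*d(372,265),.032),onplane(D,*d(348,292),.032))
print('flaskb',onplane(S,*s(228,460),0.02),'A',onplane(S,*s(107,88),.103),'C',onplane(S,*s(348,245),.103))
```

```text
B post top (array([ 0.47354746, -0.2787271 ,  0.07913554]), np.float64(0.0027765593735830855))
side vials z33 [ 0.49622824 -0.27936019  0.033     ] [ 0.44676119 -0.27065102  0.033     ]
B scene left vial [ 0.45308757 -0.28189297  0.033     ]
stopper [0.48546514 0.09724885 0.        ] [0.47221886 0.10795687 0.        ]
vial [ 0.61241036 -0.08182769  0.        ] [ 0.60229429 -0.07527364  0.        ]
base corners near: left(scene 390,45) [0.41090844 0.07418333 0.008     ] right [ 0.40660276 -0.03909579  0.008     ] side [ 0.39381766 -0.03138159  0.008     ] [0.40194318 0.07934454 0.008     ]
jar [ 0.78464249 -0.00731745  0.13      ] console front top L [0.69517974 0.08228431 0.075     ] [ 0.72937605 -0.07243295  0.075     ]
flap [ 5.38985757e-01 -3.39043841e-04  3.20000000e-02] [0.54643827 0.04250406 0.032     ]
flaskb [ 0.65796839 -0.40450797  0.02      ] A [ 0.35792098 -0.23246195  0.103     ] C [ 0.64602027 -0.26117285  0.103     ]
```

```bash
python3 -m inch '{"fingers":[-1,-1,-1,-1,-1,-1,-1,-1],"travel":[[-0.35,-1,0],[-0.35,-1,0],[-0.35,-1,0],[-0.35,-1,0],[-0.35,-1,0],[-0.35,-1,0],[-0.35,-1,0],[-0.35,-1,0]],"rotation":[[0,0,0],[0,0,0],[0,0,0],[0,0,0],[0,0,0],[0,0,0],[0,0,0],[0,0,0]]}'
python3 -m inch '{"fingers":[-1,-1,-1,-1,-1,-1,-1,-1],"travel":[[-0.35,-1,0],[-0.35,-1,0],[-0.35,-1,0],[-0.35,-1,0],[0,0,0],[0,0,0],[0,0,0],[0,0,0]],"rotation":[[0,0,0],[0,0,0],[0,0,0],[0,0,0],[0,0,0.8],[0,0,0.8],[0,0,0.8],[0,0,0.6]]}'
cat > look.py <<'E'
import sys
from h import *
st=robot.read_state();c=robot.get_calibration('wrist');p,d=robot.capture('wrist')
n=sys.argv[1];np.savez(n+'.npz',p=p,d=d,T=c['cam_to_world'],v=c['vfov'],cx=c['cx'],cy=c['cy'])
cv2.imwrite(f'pics/{n}.png',np.clip(p[:,:,::-1].astype(float)*1.4,0,255).astype(np.uint8))
print(st['time_s'],st['position'],st['ee_rot'].round(4).tolist(),st['contact_force'],st['width'])
E
python3 look.py w1
```

```text
time_s: 1.05
position: [0.3098, -0.3885, 0.2483]
ee_rot: [[0.254, -0.967, -0.0], [-0.967, -0.254, -0.0], [-0.0, 0.0, -1.0]]
contact_force: [0.1, 1.2, 0.6]
width: 0.0852
time_s: 1.85
position: [0.3969, -0.3299, 0.2482]
ee_rot: [[-0.165, -0.986, -0.0], [-0.986, 0.165, 0.0], [-0.0, 0.0, -1.0]]
contact_force: [0.3, 0.4, 1.1]
width: 0.0854
1.85 [ 0.39690663 -0.32988456  0.24815658] [[-0.1652, -0.9863, -0.0002], [-0.9863, 0.1652, 0.0001], [-0.0001, 0.0003, -1.0]] [0.32704114 0.36880146 1.07637003] 0.08543886431585604
```

View pics/w1.png

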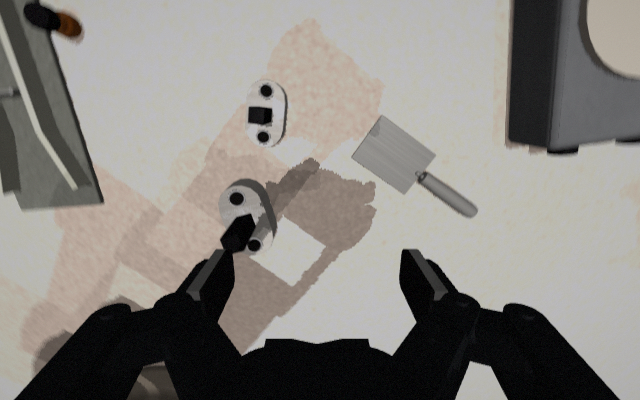

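The close view shows B at (264,115), with its vials at (266,90) and (263,137). A is at (245,215) and the spatula at (395,155). Next I'll measure B.

Run:
```python
from h import *
z=np.load('w1.npz');c=dict(vfov=float(z['v']),cx=float(z['cx']),cy=float(z['cy']),cam_to_world=z['T'])
p=z['p'];cr=p[70:160,220:310]
cv2.imwrite('pics/w1c.png',np.clip(cv2.resize(cr,None,fx=6,fy=6,interpolation=cv2.INTER_CUBIC)[:,:,::-1]*1.4,0,255).astype(np.uint8))
g=cr.max(2); m=(g<45).astype(np.uint8)
n,l,s,ce=cv2.connectedComponentsWithStats(m)
for i in range(1,n):
    if s[i,4]>20: print(s[i],ce[i]+[220,70], onplane(c,*(ce[i]+[220,70]),.033),onplane(c,*(ce[i]+[220,70]),.08))
w=((cr.min(2)>115)).astype(np.uint8);print(np.percentile(g,[5,50,95]))
```

```text
[41 15 11 12 97] [265.80412371  90.51546392] [ 0.49940817 -0.28845385  0.033     ] [ 0.49576362 -0.29578131  0.08      ]
[ 28  37  24  18 363] [259.57300275 115.00550964] [ 0.4748502  -0.27568006  0.033     ] [ 0.47459072 -0.28476826  0.08      ]
[38 62 11 10 88] [262.81818182 136.57954545] [ 0.45049678 -0.27398217  0.033     ] [ 0.45359417 -0.2833044   0.08      ]
[ 18. 135. 137.]
```

View pics/w1c.png

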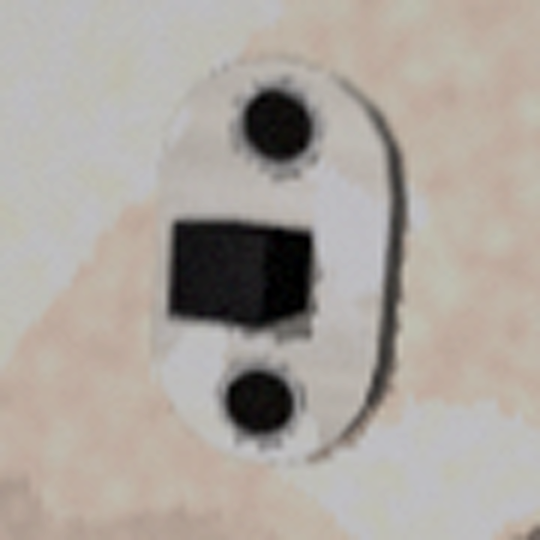

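```bash
python3 -m inch '{"fingers":[-1,-1,-1,-1,-1,-1,-1,-1],"travel":[[0,0,0],[-0.7,-0.6,0],[-0.7,-0.6,0],[-0.7,-0.6,0.4],[-0.67,-0.64,0.8],[0,0,1],[0,0,1],[0,0,0]],"rotation":[[0,0,0.87],[0,0,0],[0,0,0],[0,0,0],[0,0,0],[0,0,0],[0,0,0],[0,0,0]]}'
python3 look.py w2
```

```text
time_s: 2.7
position: [0.4733, -0.2792, 0.1651]
ee_rot: [[-0.278, -0.961, -0.006], [-0.961, 0.278, 0.004], [-0.003, 0.007, -1.0]]
contact_force: [-0.6, -0.7, -0.1]
width: 0.0855
2.7 [ 0.47329957 -0.27922211  0.16506525] [[-0.2781, -0.9605, -0.0055], [-0.9606, 0.2781, 0.0043], [-0.0026, 0.0065, -1.0]] [-0.57157075 -0.65588472 -0.13886642] 0.08553405907993122
```

View pics/w2.png

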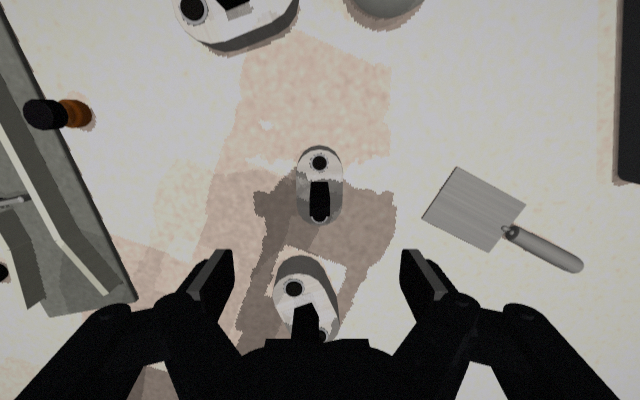

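Run:
```python
from h import *
z=np.load('w2.npz');c=dict(vfov=float(z['v']),cx=float(z['cx']),cy=float(z['cy']),cam_to_world=z['T'])
p=z['p'];cr=p[140:235,280:360];g=cr.max(2)
cv2.imwrite('pics/w2c.png',np.clip(cv2.resize(cr,None,fx=6,fy=6,interpolation=cv2.INTER_CUBIC)[:,:,::-1]*2,0,255).astype(np.uint8))
n,l,s,ce=cv2.connectedComponentsWithStats((g<40).astype(np.uint8))
for i in range(1,n):
    if s[i,4]>20: print(s[i],ce[i]+[280,140], onplane(c,*(ce[i]+[280,140]),.033),onplane(c,*(ce[i]+[280,140]),.08))
```

```text
[ 33  16  13  14 145] [319.06206897 162.67586207] [ 0.49943114 -0.28774018  0.033     ] [ 0.50830976 -0.29000424  0.08      ]
[ 29  42  21  40 726] [319.27961433 200.5661157 ] [ 0.464417   -0.27793006  0.033     ] [ 0.4796895  -0.28198554  0.08      ]
```

View pics/w2c.png

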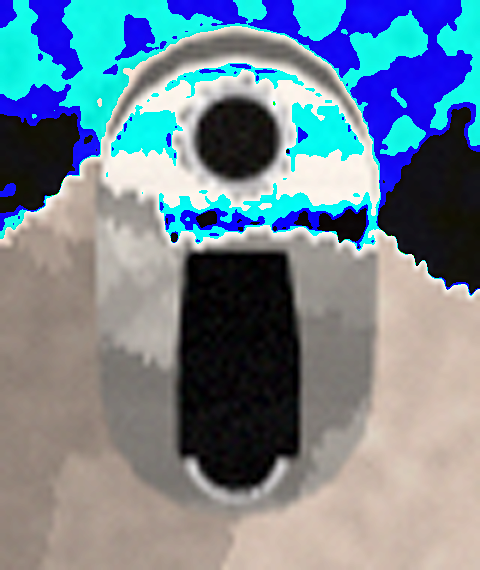

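```bash
python3 -m inch '{"fingers":[-1,-1,-1,-1,-1,-1,-1,-1],"travel":[[0,0,0.8],[0,0,0.8],[0,0,0.8],[0,0,0.8],[0,0,0.8],[0,0,0.48],[0,0,0],[0,0,0]],"rotation":[[0,0,0],[0,0,0],[0,0,0],[0,0,0],[0,0,0],[0,0,0],[0,0,0],[0,0,0]]}'
python3 look.py w3
```

```text
time_s: 3.55
position: [0.4754, -0.2812, 0.0574]
ee_rot: [[-0.28, -0.96, 0.001], [-0.96, 0.28, -0.001], [0.001, -0.002, -1.0]]
contact_force: [-0.1, 0.0, -0.3]
width: 0.0849
3.55 [ 0.47537929 -0.28121991  0.05739679] [[-0.2797, -0.9601, 0.0013], [-0.9601, 0.2797, -0.0011], [0.0007, -0.0016, -1.0]] [-0.10624397  0.00293945 -0.25085138] 0.08494464124276854
```

View pics/w3.png

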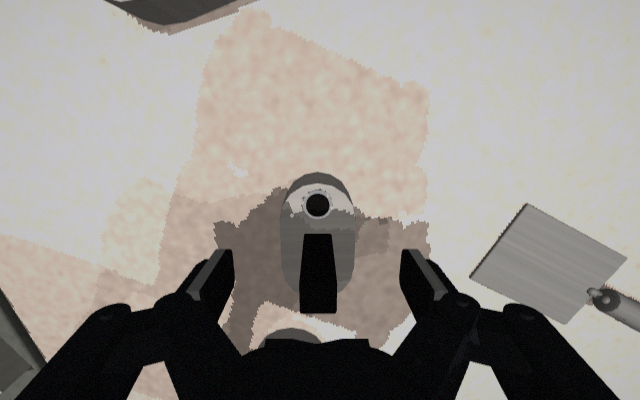

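The post is centred between the fingers and square to them. Closing now.

```bash
python3 -m inch '{"fingers":[1,1,1,1,1,1,1,1],"travel":[[0,0,0],[0,0,0],[0,0,0],[0,0,0],[0,0,0],[0,0,0],[0,0,0],[0,0,0]],"rotation":[[0,0,0],[0,0,0],[0,0,0],[0,0,0],[0,0,0],[0,0,0],[0,0,0],[0,0,0]]}' 100
python3 look.py w4
```

```text
time_s: 4.4
position: [0.4749, -0.2807, 0.0565]
ee_rot: [[-0.28, -0.96, 0.0], [-0.96, 0.28, -0.0], [0.0, -0.0, -1.0]]
contact_force: [-1.0, -0.8, 2.1]
width: 0.0148
4.4 [ 0.47488481 -0.28070958  0.05646019] [[-0.2798, -0.9601, 0.0002], [-0.9601, 0.2798, -0.0003], [0.0002, -0.0003, -1.0]] [-1.03215667 -0.79306001  2.08198826] 0.014842747722352936
```

View pics/w4.png

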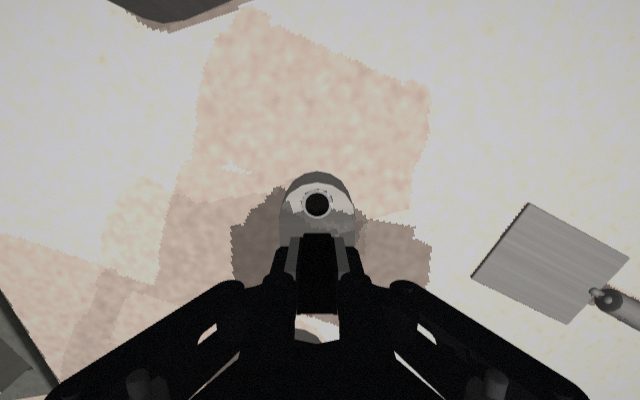

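```bash
python3 - <<'E'
from h import *
for n,pts in dict(w1=[(50,30),(103,202),(25,210)],w2=[(20,30),(136,298),(60,313)]).items():
    z=np.load(n+'.npz');c=dict(vfov=float(z['v']),cx=float(z['cx']),cy=float(z['cy']),cam_to_world=z['T'])
    P=[onplane(c,*q,.008) for q in pts];print(n,np.round(P,4).tolist(),np.degrees(np.arctan2((P[0]-P[1])[1],(P[0]-P[1])[0])))
E
python3 -m inch '{"fingers":[1,1,1,1,1,1,1,1],"travel":[[0,0,-0.5],[0,0,-1],[0,0,-1],[0,0,-1],[0,0,-1],[0,0,-1],[0,0,-0.5],[0,0,0]],"rotation":[[0,0,0],[0,0,0],[0,0,0],[0,0,0],[0,0,0],[0,0,0],[0,0,0],[0,0,0]]}' 100
python3 look.py w5
```

```text
w1 [[0.6046, -0.0575, 0.008], [0.3997, -0.0373, 0.008], [0.4063, 0.0719, 0.008]] -5.6297647458743105
w2 [[0.6801, -0.0675, 0.008], [0.4, -0.0362, 0.008], [0.4058, 0.0613, 0.008]] -6.383719898704703
time_s: 5.25
position: [0.4754, -0.281, 0.2081]
ee_rot: [[-0.28, -0.96, 0.003], [-0.96, 0.28, -0.002], [0.001, -0.003, -1.0]]
contact_force: [0.3, 0.0, -3.4]
width: 0.0147
5.25 [ 0.47536419 -0.28100502  0.20810843] [[-0.2797, -0.9601, 0.0027], [-0.9601, 0.2797, -0.0022], [0.0014, -0.0032, -1.0]] [ 0.31788937  0.03814422 -3.38439918] 0.014713205714133638
```

View pics/w5.png

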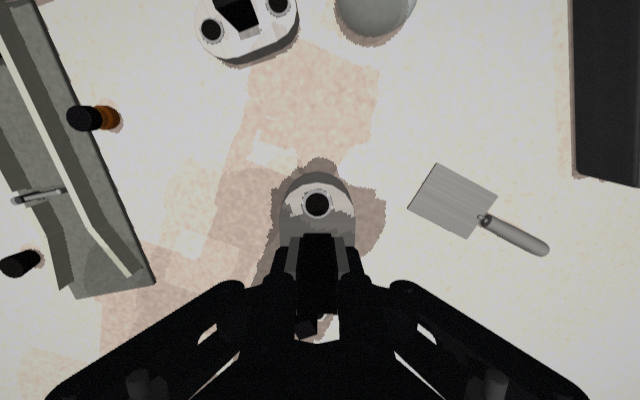

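```bash
python3 -m inch '{"fingers":[1,1,1,1,1,1,1,1],"travel":[[0,0,0],[-1,0.2,0],[-1,0.2,0],[-1,0.2,0],[-1,0.2,0],[-1,0.2,0],[-1,0.2,0],[-1,0.2,0]],"rotation":[[0,0,-0.67],[0,0,-0.67],[0,0,0],[0,0,0],[0,0,0],[0,0,0],[0,0,0],[0,0,0]]}' 100
python3 -m inch '{"fingers":[1,1,1,1,1,1,1,1],"travel":[[-0.8,0,0],[-0.4,0,0],[0,0,0],[0,0,0],[0,0,0],[0,0,0],[0,0,0],[0,0,0]],"rotation":[[0,0,0],[0,0,0],[0,0,0],[0,0,0],[0,0,0],[0,0,0],[0,0,0],[0,0,0]]}' 100
python3 look.py w6
```

```text
time_s: 6.1
position: [0.4581, -0.1016, 0.2046]
ee_rot: [[-0.096, -0.995, -0.003], [-0.995, 0.096, 0.001], [-0.001, 0.003, -1.0]]
contact_force: [-0.7, 0.4, -3.2]
width: 0.0146
time_s: 6.9
position: [0.4621, -0.0735, 0.2063]
ee_rot: [[-0.097, -0.995, 0.0], [-0.995, 0.097, -0.0], [0.0, -0.0, -1.0]]
contact_force: [-0.8, -0.7, -2.6]
width: 0.0148
6.9 [ 0.4620647  -0.07345597  0.2062798 ] [[-0.0969, -0.9953, 0.0], [-0.9953, 0.0969, -0.0002], [0.0002, -0.0001, -1.0]] [-0.83780894 -0.69639034 -2.61215756] 0.014782688948670726
```

View pics/w6.png

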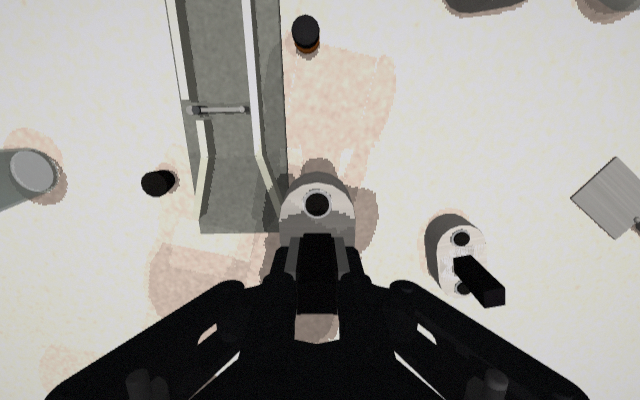

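The wrist view shows the lane nearly upright in the picture: flap at (222,108), base corner at (200,232), stopper at (158,183), vial at (305,35). Next I'll zoom in for edges.

Run:
```python
from h import *
z=np.load('w6.npz');p=z['p']
cr=p[0:240,150:310];cv2.imwrite('pics/w6c.png',np.clip(cv2.resize(cr[:,:,::-1].astype(float)*1.3,None,fx=2.5,fy=2.5,interpolation=cv2.INTER_CUBIC),0,255).astype(np.uint8))
for v in (30,60,85,150):
    print(v,[int(x) for x in p[v,160:300].mean(1)])
```

```text
30 [150, 149, 149, 151, 152, 151, 151, 152, 151, 101, 111, 149, 149, 149, 150, 150, 148, 151, 150, 66, 52, 52, 55, 51, 50, 53, 51, 51, 46, 74, 81, 83, 82, 86, 87, 89, 84, 82, 82, 85, 85, 84, 84, 83, 84, 86, 87, 88, 88, 86, 84, 85, 85, 85, 86, 85, 87, 85, 83, 83, 82, 84, 83, 84, 83, 87, 85, 87, 88, 87, 86, 86, 88, 86, 88, 87, 85, 85, 83, 86, 87, 88, 88, 85, 151, 151, 152, 153, 151, 152, 151, 152, 103, 55, 53, 52, 55, 79, 91, 92, 90, 88, 87, 87, 86, 87, 90, 90, 89, 87, 85, 84, 84, 85, 86, 90, 91, 91, 88, 74, 35, 148, 149, 149, 149, 148, 145, 140, 149, 150, 150, 78, 19, 23, 22, 24, 25, 26, 25, 25]
60 [152, 152, 153, 153, 153, 153, 153, 153, 152, 153, 153, 154, 152, 152, 79, 129, 151, 151, 152, 152, 152, 151, 151, 102, 54, 52, 53, 53, 53, 53, 53, 53, 65, 82, 86, 86, 87, 91, 90, 90, 89, 89, 88, 87, 87, 86, 87, 85, 85, 86, 88, 89, 89, 88, 88, 86, 84, 87, 86, 87, 84, 86, 86, 87, 89, 88, 86, 85, 86, 87, 86, 87, 88, 89, 88, 87, 88, 87, 88, 89, 87, 86, 86, 88, 88, 84, 117, 154, 153, 154, 155, 153, 154, 155, 140, 56, 55, 52, 52, 78, 90, 89, 91, 93, 93, 93, 90, 89, 78, 78, 78, 77, 77, 78, 77, 76
[... 651 characters left out ...]
42, 144, 142, 139, 138, 140, 143, 150, 151, 147, 145, 145, 143, 145, 145, 146]
150 [154, 154, 154, 155, 153, 153, 153, 150, 150, 152, 151, 153, 154, 154, 154, 153, 153, 153, 151, 152, 149, 148, 147, 147, 149, 150, 151, 138, 89, 92, 91, 90, 89, 87, 89, 89, 88, 88, 88, 85, 151, 152, 152, 152, 152, 153, 152, 102, 52, 54, 54, 55, 52, 53, 53, 54, 94, 94, 94, 93, 90, 90, 92, 93, 93, 91, 90, 89, 88, 87, 88, 88, 89, 86, 88, 88, 89, 88, 87, 86, 88, 88, 89, 90, 89, 87, 86, 85, 85, 85, 84, 83, 84, 87, 137, 154, 156, 152, 151, 146, 145, 123, 56, 54, 55, 50, 76, 76, 76, 79, 78, 78, 77, 77, 77, 75, 75, 76, 75, 75, 87, 84, 84, 84, 84, 64, 39, 147, 146, 148, 150, 151, 152, 153, 155, 153, 152, 153, 154, 154]
```

View pics/w6c.png

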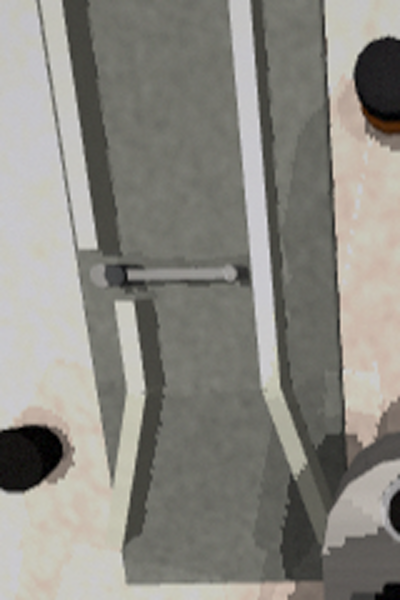

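```bash
cat > fit.py <<'E'
from h import *
z=np.load('w6.npz');c=dict(vfov=float(z['v']),cx=float(z['cx']),cy=float(z['cy']),cam_to_world=z['T'])
g=z['p'].astype(float).mean(2)
R=[];L=[]
for v in range(5,98):
    r=g[v]
    # right wall: floor->white rise between 235..262
    for u in range(232,262):
        if r[u]<120<=r[u+1]: R.append(onplane(c,u+(120-r[u])/(r[u+1]-r[u]),v,.030));break
    for u in range(172,196):
        if r[u]>=103>r[u+1]: L.append(onplane(c,u+(r[u]-103)/(r[u]-r[u+1]),v,.030));break
def line(P):
    P=np.array(P)[:,:2];vx,vy,x,y=cv2.fitLine(P.astype(np.float32),cv2.DIST_HUBER,0,1e-4,1e-4).ravel();
    if vx<0:vx,vy=-vx,-vy
    return np.degrees(np.arctan2(vy,vx)),np.array([x,y]),np.array([vx,vy])
for P in(R,L):
    a=line(P);print(len(P),a)
aR,pR,dR=line(R);aL,pL,dL=line(L);n=np.array([-dR[1],dR[0]])
print('sep (60.5)',(pL-pR)@n)
ps=[('hinge',(196,110),.032,2,29),('tip',(242.8,108.8),.032,2,-19),('kneeR',(254.8,154.8),.030,-45,-24.5),('kneeL',(208,156),.030,-45,24.5),('base',(200.8,232.8),.008,-145,56)]
mid=np.radians((aR+aL)/2);d=np.array([np.cos(mid),np.sin(mid)]);nn=np.array([-d[1],d[0]])
for nme,q,h,x,y in ps:
    w=onplane(c,*q,h)[:2];print(nme,w,'origin est',w-d*x/1000-nn*y/1000)
print('yR->0:',(pR+nn*.0245)@nn,'yL->0',(pL-nn*.036)@nn)
E
python3 fit.py
```

```text
93 (np.float32(-4.481619), array([ 0.5935581 , -0.01700356], dtype=float32), array([ 0.99694246, -0.07813928], dtype=float32))
93 (np.float32(-11.536321), array([0.609658  , 0.04518926], dtype=float32), array([ 0.97979814, -0.19998908], dtype=float32))
sep (60.5) 0.063260704
hinge [0.54748142 0.04076317] origin est [0.54146042 0.01232469]
tip [ 0.54407539 -0.00617323] origin est [0.54474213 0.0129201 ]
kneeR [ 0.49695761 -0.01023268] origin est [0.54493224 0.00775859]
kneeL [0.50049267 0.03930168] origin est [0.54164021 0.00877088]
base [0.40482459 0.07686155] origin est [0.54060793 0.00120518]
yR->0: 0.090361625 yL->0 0.093691014
```

```bash
python3 - <<'E'
s=open('fit.py').read()
s=s.replace("for u in range(172,196):","for u in range(200,170,-1):")
open('fit.py','w').write(s)
E
python3 fit.py
```

```text
93 (np.float32(-4.481619), array([ 0.5935581 , -0.01700356], dtype=float32), array([ 0.99694246, -0.07813928], dtype=float32))
93 (np.float32(-4.3831673), array([0.6099772 , 0.04248126], dtype=float32), array([ 0.99707526, -0.07642611], dtype=float32))
sep (60.5) 0.060585927
hinge [0.54748142 0.04076317] origin est [0.54324621 0.01200447]
tip [ 0.54407539 -0.00617323] origin est [0.54354974 0.0129245 ]
kneeR [ 0.49695761 -0.01023268] origin est [0.54371645 0.01071633]
kneeL [0.50049267 0.03930168] origin est [0.54346466 0.01139723]
base [0.40482459 0.07686155] origin est [0.54506309 0.00982304]
yR->0: 0.05341907 yL->0 0.053494908
```

```bash
python3 -m inch '{"fingers":[1,1,1,1,1,1,1,1],"travel":[[0,0,0],[-0.9,0.24,0],[-0.9,0.24,0],[-0.9,0.24,0],[-0.94,0.22,0],[0,0,0.5],[0,0,1],[0,0,1]],"rotation":[[0,0,-0.14],[0,0,0],[0,0,0],[0,0,0],[0,0,0],[0,0,0],[0,0,0],[0,0,0]]}' 100
python3 -m inch '{"fingers":[1,1,1,1,1,1,1,1],"travel":[[0,0,1],[0,0,0.9],[0,0,0.6],[0,0,0],[0,0,0],[0,0,0],[0,0,0],[0,0,0]],"rotation":[[0,0,0],[0,0,0],[0,0,0],[0,0,0],[0,0,0],[0,0,0],[0,0,0],[0,0,0]]}' 100
python3 look.py w7
python3 - <<'E'
from h import *
for n,(x0,x1,y0,y1) in dict(scene=(270,440,160,270),side=(220,420,170,270)).items():
    p,d=robot.capture(n)
    cv2.imwrite(f"pics/{n}2c.png",np.clip(cv2.resize(p[y0:y1,x0:x1,::-1].astype(float)*1.3,None,fx=4,fy=4,interpolation=cv2.INTER_CUBIC),0,255).astype(np.uint8))
E
```

```text
time_s: 7.75
position: [0.4461, 0.0197, 0.1436]
ee_rot: [[-0.075, -0.997, 0.002], [-0.997, 0.075, -0.0], [0.0, -0.002, -1.0]]
contact_force: [-0.0, -0.1, -1.7]
width: 0.0145
time_s: 8.55
position: [0.4461, 0.0194, 0.082]
ee_rot: [[-0.077, -0.997, 0.001], [-0.997, 0.077, -0.0], [0.0, -0.001, -1.0]]
contact_force: [0.3, 0.6, -1.8]
width: 0.0147
8.55 [0.44605497 0.01940899 0.08195058] [[-0.0767, -0.997, 0.0015], [-0.9971, 0.0767, -0.0003], [0.0001, -0.0015, -1.0]] [ 0.3150185   0.60954099 -1.82360762] 0.014735729866220253
```

View pics/w7.png

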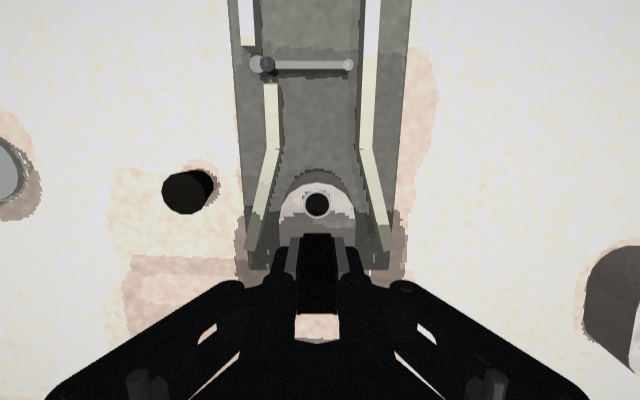

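View pics/side2c.png

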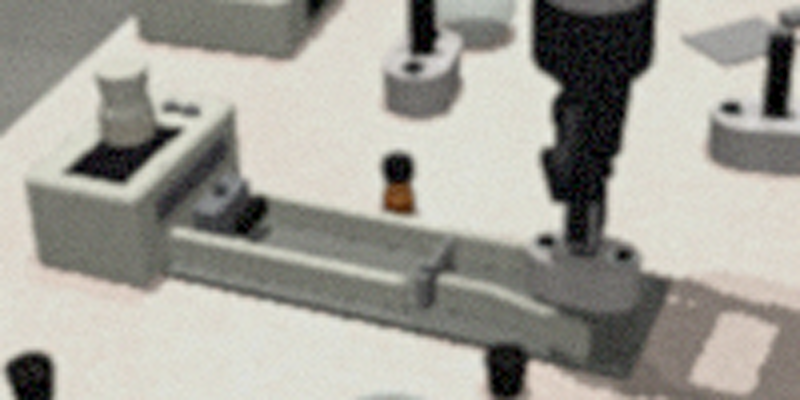

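View pics/scene2c.png

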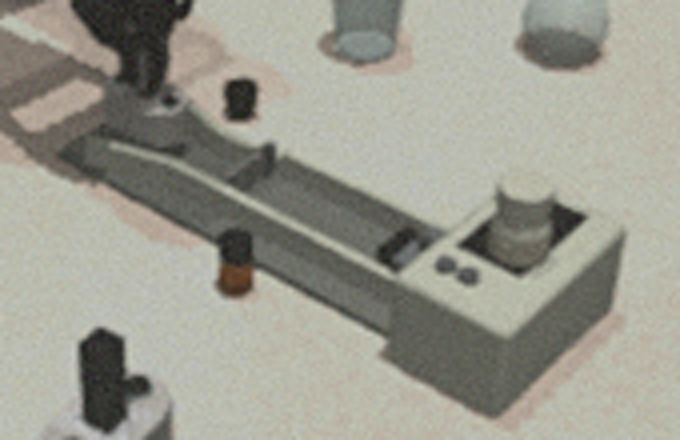

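```bash
python3 -m inch '{"fingers":[1,1,1,1,1,1,1,1],"travel":[[0,0,0.2],[0,0,0.2],[0,0,0.15],[0,0,0.07],[0,0,0.02],[0,0,0],[0,0,0],[0,0,0]],"rotation":[[0,0,0],[0,0,0],[0,0,0],[0,0,0],[0,0,0],[0,0,0],[0,0,0],[0,0,0]]}' 100
python3 -m inch '{"fingers":[1,1,1,1,1,1,1,1],"travel":[[0,0,0.02],[0,0,0.02],[0,0,0],[0,0,0],[0,0,0],[0,0,0],[0,0,0],[0,0,0]],"rotation":[[0,0,0],[0,0,0],[0,0,0],[0,0,0],[0,0,0],[0,0,0],[0,0,0],[0,0,0]]}' 100
```

```text
time_s: 9.5
position: [0.4458, 0.0194, 0.0654]
ee_rot: [[-0.077, -0.997, 0.0], [-0.997, 0.077, -0.0], [0.0, -0.0, -1.0]]
contact_force: [0.1, 0.2, -2.9]
width: 0.0145
time_s: 10.3
position: [0.4457, 0.0194, 0.0644]
ee_rot: [[-0.077, -0.997, 0.0], [-0.997, 0.077, -0.0], [0.0, -0.0, -1.0]]
contact_force: [-1.5, -0.3, 4.0]
width: 0.015
```

```bash
python3 -m inch '{"fingers":[1,1,1,1,1,1,1,1],"travel":[[0,-0.1,-0.012],[0,-0.3,0],[0,-0.3,0],[0,-0.3,0],[0,-0.3,0],[0,-0.3,0],[0,-0.2,0],[0,0,0]],"rotation":[[0,0,0],[0,0,0],[0,0,0],[0,0,0],[0,0,0],[0,0,0],[0,0,0],[0,0,0]]}' 100
python3 look.py w8
```

```text
time_s: 11.1
position: [0.4916, 0.0158, 0.0645]
ee_rot: [[-0.077, -0.997, 0.001], [-0.997, 0.077, -0.0], [0.0, -0.001, -1.0]]
contact_force: [0.6, -0.0, -0.7]
width: 0.0148
11.1 [0.49160263 0.01583851 0.06448514] [[-0.077, -0.997, 0.0013], [-0.997, 0.077, -0.0002], [0.0001, -0.0013, -1.0]] [ 0.60702503 -0.04965729 -0.74480679] 0.014818692140339053
```

View pics/w8.png

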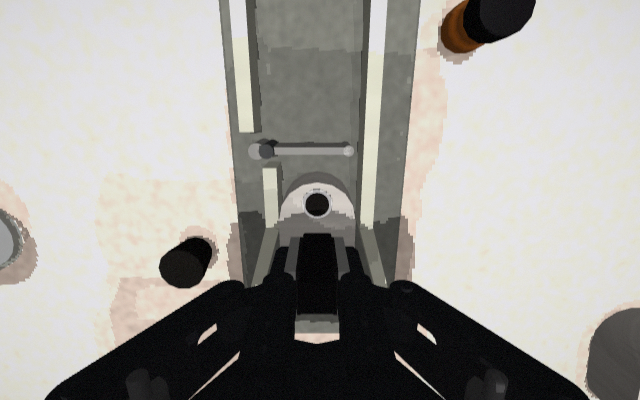

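```bash
python3 -m inch '{"fingers":[1,1,1,1,1,1,1,1],"travel":[[0,-0.1,0],[0,-0.2,0],[0,-0.2,0],[0,-0.2,0],[0,-0.2,0],[0,-0.2,0],[0,-0.2,0],[0,-0.1,0]],"rotation":[[0,0,0],[0,0,0],[0,0,0],[0,0,0],[0,0,0],[0,0,0],[0,0,0],[0,0,0]]}' 120
python3 look.py w9
```

```text
time_s: 11.95
position: [0.5248, 0.0132, 0.0646]
ee_rot: [[-0.077, -0.997, -0.003], [-0.997, 0.077, -0.0], [0.0, 0.003, -1.0]]
contact_force: [-8.3, -1.5, 6.8]
width: 0.0144
11.95 [0.5247719  0.01319298 0.06457094] [[-0.0766, -0.9971, -0.0026], [-0.9971, 0.0766, -0.0002], [0.0004, 0.0025, -1.0]] [-8.25230215 -1.46607398  6.77459703] 0.014402943589107124
```

View pics/w9.png

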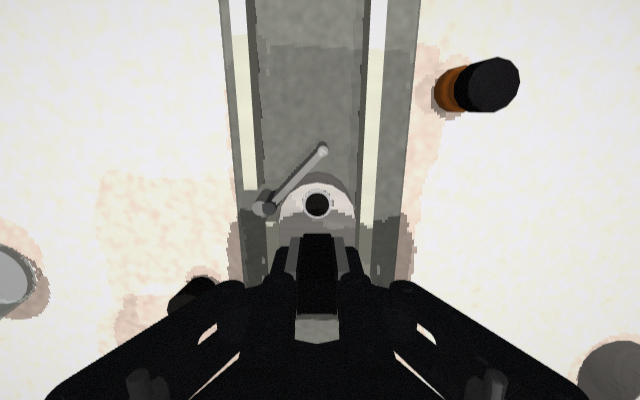

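```bash
python3 -m inch '{"fingers":[1,1,1,1,1,1,1,1],"travel":[[0,-0.2,-0.012],[0,-0.2,0],[0,-0.25,0],[0,-0.25,0],[0,-0.25,0],[0,-0.25,0],[0,-0.2,0],[0,0,0]],"rotation":[[0,0,0],[0,0,0],[0,0,0],[0,0,0],[0,0,0],[0,0,0],[0,0,0],[0,0,0]]}' 120
python3 look.py w10
```

```text
time_s: 12.8
position: [0.5664, 0.0102, 0.0649]
ee_rot: [[-0.077, -0.997, 0.002], [-0.997, 0.077, -0.0], [0.0, -0.002, -1.0]]
contact_force: [-0.5, -2.5, -3.0]
width: 0.0143
12.8 [0.56640738 0.01018314 0.06493028] [[-0.0769, -0.997, 0.0015], [-0.997, 0.0769, -0.0001], [0.0, -0.0015, -1.0]] [-0.48290559 -2.45861177 -3.04729253] 0.014318748332403956
```

View pics/w10.png

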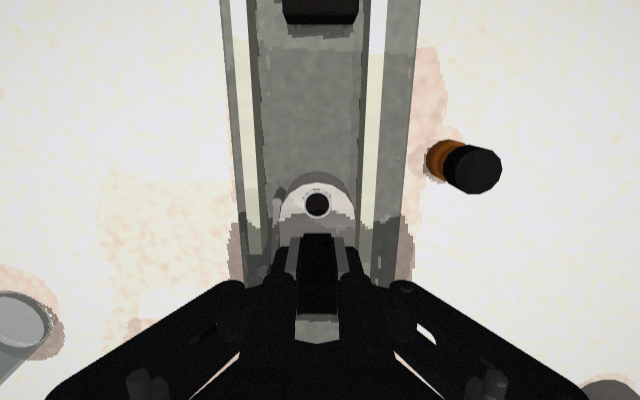

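Run:
```python
from h import *
z=np.load('w10.npz');c=dict(vfov=float(z['v']),cx=float(z['cx']),cy=float(z['cy']),cam_to_world=z['T'])
p=z['p'];cr=p[0:60,260:380];cv2.imwrite('pics/w10c.png',np.clip(cv2.resize(cr[:,:,::-1].astype(float)*3,None,fx=6,fy=6,interpolation=cv2.INTER_CUBIC),0,255).astype(np.uint8))
print(p[0:45,320].mean(1).astype(int).tolist())
O=np.array([.5435,.0115]);d=np.array([.99701,-.0772])
for v in range(8,30,2):
    print(v,[round(float((onplane(c,320,v,h)[:2]-O)@d)*1000,1) for h in (.019,.037)])
```

```text
[16, 16, 19, 18, 16, 15, 16, 15, 15, 20, 17, 17, 12, 11, 12, 8, 6, 6, 3, 7, 3, 4, 7, 1, 21, 39, 49, 56, 54, 55, 54, 55, 58, 59, 60, 76, 95, 93, 95, 94, 96, 97, 96, 99, 96]
8 [149.1, 144.0]
10 [148.2, 143.2]
12 [147.3, 142.3]
14 [146.4, 141.5]
16 [145.5, 140.7]
18 [144.6, 139.9]
20 [143.7, 139.1]
22 [142.7, 138.2]
24 [141.8, 137.4]
26 [140.9, 136.6]
28 [139.9, 135.7]
```

View pics/w10c.png

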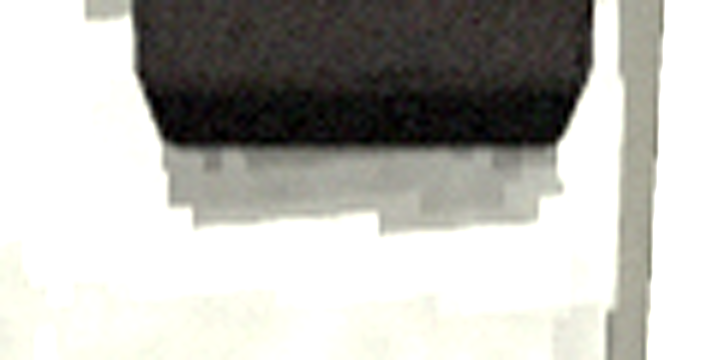

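```bash
python3 -m inch '{"fingers":[1,1,1,1,1,1,1,1],"travel":[[0,-0.2,0.008],[0,-0.3,0],[0,-0.4,0],[0,-0.4,0],[0,-0.4,0],[0,-0.4,0],[0,-0.3,0],[0,0,0]],"rotation":[[0,0,0],[0,0,0],[0,0,0],[0,0,0],[0,0,0],[0,0,0],[0,0,0],[0,0,0]]}' 120
python3 look.py w11
```

```text
time_s: 13.65
position: [0.6263, 0.0057, 0.0647]
ee_rot: [[-0.077, -0.997, 0.002], [-0.997, 0.077, 0.0], [-0.0, -0.002, -1.0]]
contact_force: [-0.1, -0.9, -2.3]
width: 0.0144
13.65 [0.62631084 0.00568484 0.06472548] [[-0.077, -0.997, 0.0015], [-0.997, 0.077, 0.0002], [-0.0003, -0.0015, -1.0]] [-0.07415996 -0.85985075 -2.33042863] 0.014424189060041883
```

View pics/w11.png

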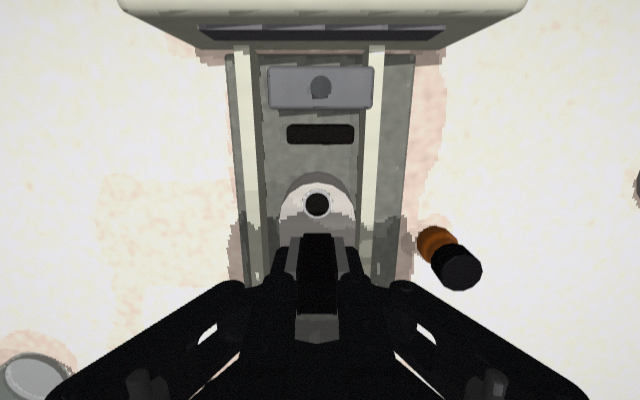

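```bash
python3 -m inch '{"fingers":[1,1,1,1,1,1,1,1],"travel":[[0,-0.1,0.01],[0,-0.12,0],[0,-0.12,0],[0,-0.1,0],[0,-0.08,0],[0,0,0],[0,0,0],[0,0,0]],"rotation":[[0,0,0],[0,0,0],[0,0,0],[0,0,0],[0,0,0],[0,0,0],[0,0,0],[0,0,0]]}' 120
python3 look.py w12
python3 - <<'E'
from h import *
z=np.load('w12.npz');c=dict(vfov=float(z['v']),cx=float(z['cx']),cy=float(z['cy']),cam_to_world=z['T'])
p=z['p'];cr=p[90:220,250:380];cv2.imwrite('pics/w12c.png',np.clip(cv2.resize(cr[:,:,::-1].astype(float)*2.5,None,fx=4.6,fy=4.6,interpolation=cv2.INTER_CUBIC),0,255).astype(np.uint8))
for n,(x0,x1,y0,y1) in dict(scene=(270,440,160,270),side=(220,420,170,270)).items():
    p,d=robot.capture(n)
    cv2.imwrite(f"pics/{n}3c.png",np.clip(cv2.resize(p[y0:y1,x0:x1,::-1].astype(float)*1.3,None,fx=4,fy=4,interpolation=cv2.INTER_CUBIC),0,255).astype(np.uint8))
E
```

```text
time_s: 14.5
position: [0.6384, 0.0046, 0.0645]
ee_rot: [[-0.077, -0.997, 0.001], [-0.997, 0.077, -0.0], [0.0, -0.001, -1.0]]
contact_force: [0.5, 0.0, -1.2]
width: 0.0146
14.5 [0.63837806 0.00458496 0.06454694] [[-0.0769, -0.997, 0.0008], [-0.997, 0.0769, -0.0001], [0.0001, -0.0008, -1.0]] [ 0.47326666  0.04858071 -1.22290459] 0.014602261292518244
```

View pics/w12c.png

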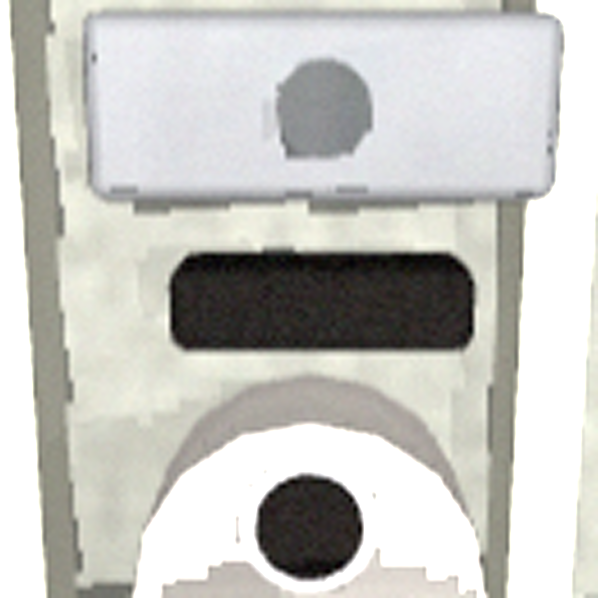

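View pics/side3c.png

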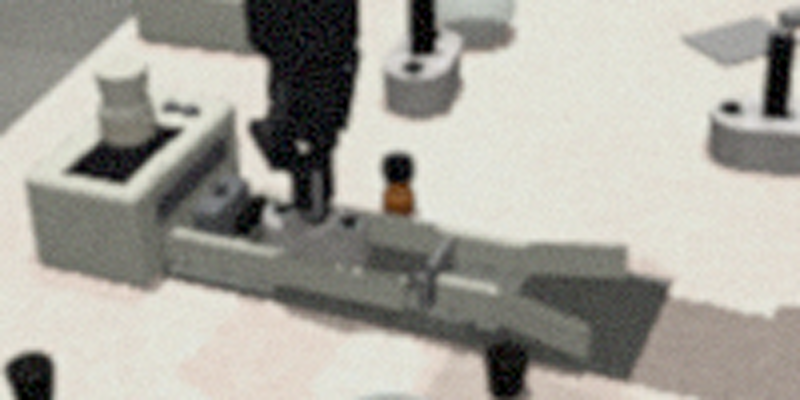

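View pics/scene3c.png

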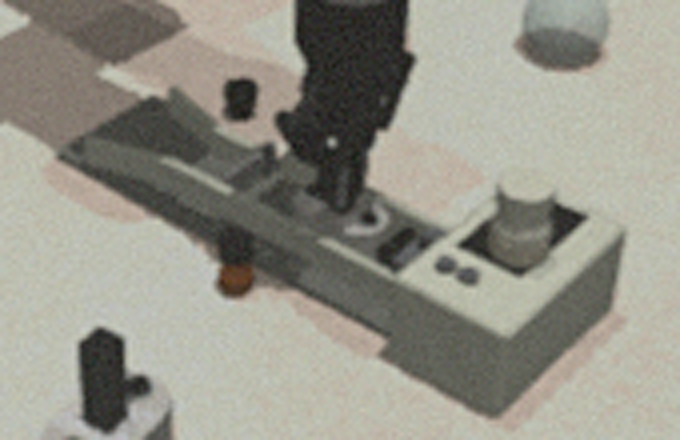

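The flap is shut again: side crop (430,280) and scene crop (240,165). The carrier is square and about 9 mm short of the pad. Now I'll feel forward for contact.

```bash
python3 -m inch '{"fingers":[1,1,1,1,1,1,1,1],"travel":[[0,-0.06,0],[0,-0.06,0],[0,-0.06,0],[0,-0.06,0],[0,-0.04,0],[0,0,0],[0,0,0],[0,0,0]],"rotation":[[0,0,0],[0,0,0],[0,0,0],[0,0,0],[0,0,0],[0,0,0],[0,0,0],[0,0,0]]}' 120
python3 -m inch '{"fingers":[1,1,1,1,1,1,1,1],"travel":[[0,-0.01,0],[0,-0.01,0],[0,0,0],[0,0,0],[0,0,0],[0,0,0],[0,0,0],[0,0,0]],"rotation":[[0,0,0],[0,0,0],[0,0,0],[0,0,0],[0,0,0],[0,0,0],[0,0,0],[0,0,0]]}' 120
```

```text
time_s: 15.45
position: [0.6452, 0.0041, 0.0645]
ee_rot: [[-0.077, -0.997, 0.001], [-0.997, 0.077, -0.0], [0.0, -0.001, -1.0]]
contact_force: [-1.8, 0.4, 3.2]
width: 0.0143
time_s: 16.25
position: [0.6454, 0.004, 0.0645]
ee_rot: [[-0.077, -0.997, -0.0], [-0.997, 0.077, -0.0], [0.0, 0.0, -1.0]]
contact_force: [-3.6, -0.2, 4.9]
width: 0.0144
```

```bash
python3 -m inch '{"fingers":[1,1,1,1,1,1,1,1],"travel":[[0,-0.01,0],[0,-0.01,0],[0,0,0],[0,0,0],[0,0,0],[0,0,0],[0,0,0],[0,0,0]],"rotation":[[0,0,0],[0,0,0],[0,0,0],[0,0,0],[0,0,0],[0,0,0],[0,0,0],[0,0,0]]}' 120
```

```text
time_s: 17.05
position: [0.6461, 0.004, 0.0645]
ee_rot: [[-0.077, -0.997, 0.0], [-0.997, 0.077, -0.0], [0.0, -0.0, -1.0]]
contact_force: [-3.8, 0.1, 5.3]
width: 0.0144
```

```bash
python3 look.py w13
python3 - <<'E'
from h import *
z=np.load('w13.npz')
p=z['p'];cr=p[100:230,250:380];cv2.imwrite('pics/w13c.png',np.clip(cv2.resize(cr[:,:,::-1].astype(float)*2.5,None,fx=4.6,fy=4.6,interpolation=cv2.INTER_CUBIC),0,255).astype(np.uint8))
E
```

```text
17.05 [0.64607485 0.00400808 0.06452566] [[-0.0768, -0.997, 0.0001], [-0.997, 0.0768, -0.0001], [0.0001, -0.0001, -1.0]] [-3.76816708  0.14629822  5.30218523] 0.014364008266484143
```

View pics/w13c.png

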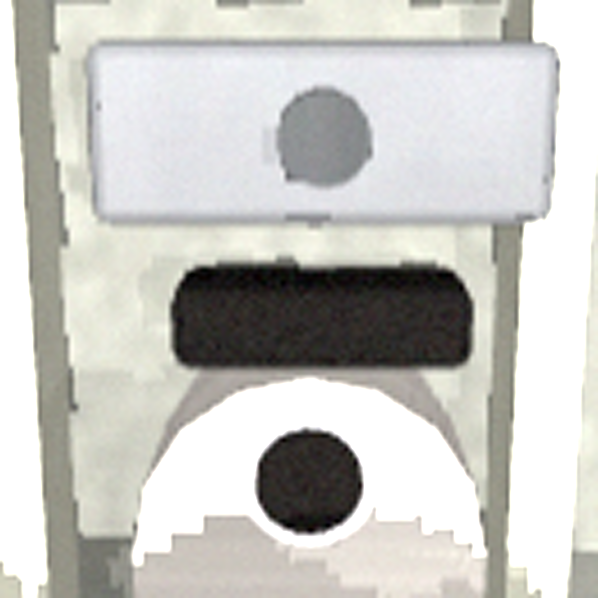

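There is still a gap of about 2 mm to the pad, so this resistance is floor friction. I'll ease the downward press and go on.

```bash
python3 -m inch '{"fingers":[1,1,1,1,1,1,1,1],"travel":[[0,0,-0.01],[0,-0.01,0],[0,-0.01,0],[0,0,0],[0,0,0],[0,0,0],[0,0,0],[0,0,0]],"rotation":[[0,0,0],[0,0,0],[0,0,0],[0,0,0],[0,0,0],[0,0,0],[0,0,0],[0,0,0]]}' 120
```

```text
time_s: 17.9
position: [0.6466, 0.004, 0.0645]
ee_rot: [[-0.077, -0.997, -0.0], [-0.997, 0.077, -0.0], [0.0, 0.0, -1.0]]
contact_force: [-1.1, 0.3, 1.1]
width: 0.0149
```

```bash
python3 -m inch '{"fingers":[1,1,1,1,1,1,1,1],"travel":[[0,-0.01,0],[0,-0.01,0],[0,0,0],[0,0,0],[0,0,0],[0,0,0],[0,0,0],[0,0,0]],"rotation":[[0,0,0],[0,0,0],[0,0,0],[0,0,0],[0,0,0],[0,0,0],[0,0,0],[0,0,0]]}' 120
```

```text
time_s: 18.7
position: [0.6469, 0.004, 0.0646]
ee_rot: [[-0.077, -0.997, -0.0], [-0.997, 0.077, -0.0], [0.0, 0.0, -1.0]]
contact_force: [-2.9, 0.3, 0.6]
width: 0.0143
```

```bash
python3 -m inch '{"fingers":[1,1,1,1,1,1,1,1],"travel":[[0,-0.01,0],[0,-0.01,0],[0,0,0],[0,0,0],[0,0,0],[0,0,0],[0,0,0],[0,0,0]],"rotation":[[0,0,0],[0,0,0],[0,0,0],[0,0,0],[0,0,0],[0,0,0],[0,0,0],[0,0,0]]}' 120
```

```text
time_s: 19.5
position: [0.6472, 0.0039, 0.0646]
ee_rot: [[-0.077, -0.997, -0.001], [-0.997, 0.077, -0.0], [0.0, 0.001, -1.0]]
contact_force: [-4.5, 0.4, 0.2]
width: 0.0146
```

```bash
python3 -m inch '{"fingers":[1,1,1,1,1,1,1,1],"travel":[[0,-0.01,0],[0,-0.01,0],[0,0,0],[0,0,0],[0,0,0],[0,0,0],[0,0,0],[0,0,0]],"rotation":[[0,0,0],[0,0,0],[0,0,0],[0,0,0],[0,0,0],[0,0,0],[0,0,0],[0,0,0]]}' 120
```

```text
time_s: 20.3
position: [0.6474, 0.0039, 0.0646]
ee_rot: [[-0.077, -0.997, -0.002], [-0.997, 0.077, 0.0], [0.0, 0.002, -1.0]]
contact_force: [-6.4, 0.2, 2.0]
width: 0.0145
```

```bash
python3 look.py w14
python3 - <<'E'
from h import *
z=np.load('w14.npz')
p=z['p'];cr=p[100:230,250:380];cv2.imwrite('pics/w14c.png',np.clip(cv2.resize(cr[:,:,::-1].astype(float)*2.5,None,fx=4.6,fy=4.6,interpolation=cv2.INTER_CUBIC),0,255).astype(np.uint8))
E
```

```text
20.3 [0.64740496 0.0038871  0.06457689] [[-0.0768, -0.997, -0.0015], [-0.997, 0.0768, 0.0], [0.0001, 0.0015, -1.0]] [-6.44507627  0.2257676   2.00363437] 0.014469028525104146
```

View pics/w14c.png

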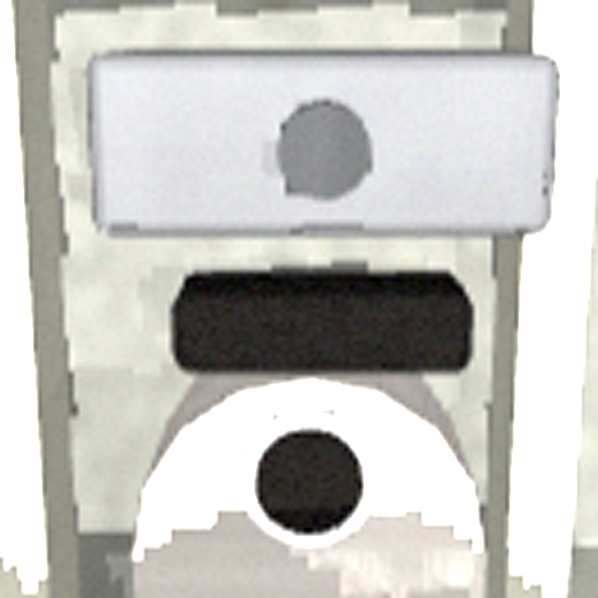

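```bash
cat > padm.py <<'E'
import sys
from h import *
O=np.array([.5435,.0115]);d=np.array([.99701,-.0772])
for n in sys.argv[1:]:
    z=np.load(n+'.npz');c=dict(vfov=float(z['v']),cx=float(z['cx']),cy=float(z['cy']),cam_to_world=z['T'])
    g=z['p'].astype(float)[:,298:312].mean((1,2))
    def edges(a,b,th):
        o=[]
        for v in range(a,b):
            if (g[v]-th)*(g[v+1]-th)<0: o.append((round(v+(th-g[v])/(g[v+1]-g[v]),2),'up' if g[v+1]>g[v] else 'dn'))
        return o
    e=edges(60,200,38); e2=edges(60,200,75)
    f=lambda v,h:round(float((onplane(c,305,v,h)[:2]-O)@d)*1000,2)
    print(n,'pad',[(v,k,f(v,.037)) for v,k in e],'| 75:',[(v,k,f(v,.042)) for v,k in e2])
E
python3 padm.py w11 w12 w13 w14; python3 -c "
import numpy as np
for n in ('w11','w12','w13','w14'):
    g=np.load(n+'.npz')['p'].astype(float)[:,298:312].mean((1,2));print(n,g[60:200].astype(int).tolist())"
```

```text
w11 pad [(np.float64(123.85), 'dn', 151.59), (np.float64(143.48), 'up', 141.47)] | 75: [(np.float64(66.73), 'up', 178.25), (np.float64(106.41), 'dn', 160.23), (np.float64(114.39), 'up', 156.44), (np.float64(122.86), 'dn', 152.34), (np.float64(144.57), 'up', 141.51), (np.float64(173.08), 'dn', 126.52), (np.float64(183.04), 'up', 121.07)]
w12 pad [(np.float64(62.4), 'dn', 192.91), (np.float64(67.55), 'up', 190.59), (np.float64(144.45), 'dn', 153.09), (np.float64(165.38), 'up', 141.83)] | 75: [(np.float64(60.85), 'dn', 192.9), (np.float64(71.83), 'up', 188.11), (np.float64(74.81), 'dn', 186.79), (np.float64(86.89), 'up', 181.38), (np.float64(91.83), 'dn', 179.13), (np.float64(93.22), 'up', 178.49), (np.float64(131.13), 'dn', 160.4), (np.float64(134.29), 'up', 158.83), (np.float64(143.36), 'dn', 154.27), (np.float64(166.38), 'up', 142.28), (np.float64(172.87), 'dn', 138.79), (np.float64(182.88), 'up', 133.32)]
w13 pad [(np.float64(82.46), 'dn', 191.47), (np.float64(84.43), 'up', 190.55), (np.float64(157.03), 'dn', 154.11), (np.float64(179.48), 'up', 141.68)] | 75: [(np.float64(70.68), 'd
[... 2611 characters left out ...]
, 16, 15, 14, 24, 52, 67, 68, 75, 100, 126, 140, 148, 150, 149, 146, 143, 145, 143, 136, 123, 117, 110, 101, 95]
w14 [131, 91, 107, 132, 139, 136, 132, 129, 125, 123, 119, 116, 111, 102, 86, 68, 65, 62, 59, 55, 49, 51, 72, 84, 79, 56, 26, 34, 65, 86, 86, 74, 49, 46, 49, 51, 52, 54, 55, 54, 54, 54, 61, 81, 92, 92, 92, 93, 93, 93, 75, 49, 71, 84, 89, 93, 95, 95, 95, 94, 94, 94, 94, 93, 93, 93, 91, 89, 89, 90, 88, 86, 86, 86, 86, 86, 86, 87, 90, 91, 90, 90, 90, 90, 90, 90, 90, 90, 85, 76, 64, 73, 92, 92, 92, 91, 87, 83, 62, 20, 6, 5, 7, 7, 12, 15, 16, 16, 17, 17, 16, 16, 15, 17, 16, 16, 16, 16, 16, 15, 25, 51, 66, 76, 100, 125, 139, 147, 149, 145, 138, 142, 144, 141, 135, 125, 112, 101, 97, 94]
```

```bash
python3 -m inch '{"fingers":[1,1,1,1,1,1,1,1],"travel":[[0,-0.01,0],[0,-0.01,0],[0,0,0],[0,0,0],[0,0,0],[0,0,0],[0,0,0],[0,0,0]],"rotation":[[0,0,0],[0,0,0],[0,0,0],[0,0,0],[0,0,0],[0,0,0],[0,0,0],[0,0,0]]}' 120; python3 look.py w15; python3 padm.py w15|cut -c1-120
```

```text
time_s: 21.15
position: [0.6476, 0.0039, 0.0646]
ee_rot: [[-0.077, -0.997, -0.002], [-0.997, 0.077, 0.0], [0.0, 0.002, -1.0]]
contact_force: [-6.6, 0.0, 3.4]
width: 0.0141
21.15 [0.64760694 0.00389017 0.06463315] [[-0.0768, -0.997, -0.0022], [-0.997, 0.0768, 0.0001], [0.0001, 0.0022, -1.0]] [-6.55145389  0.04590652  3.42683452] 0.014125669925868722
w15 pad [(np.float64(85.96), 'dn', 191.28), (np.float64(87.33), 'up', 190.64), (np.float64(158.64), 'dn', 154.69), (np.f
```

```bash
python3 -m inch '{"fingers":[1,1,1,1,1,1,1,1],"travel":[[0,-0.01,0],[0,-0.01,0],[0,0,0],[0,0,0],[0,0,0],[0,0,0],[0,0,0],[0,0,0]],"rotation":[[0,0,0],[0,0,0],[0,0,0],[0,0,0],[0,0,0],[0,0,0],[0,0,0],[0,0,0]]}' 120; python3 look.py w16; python3 padm.py w16|cut -c1-170
```

```text
time_s: 22.0
position: [0.6478, 0.0039, 0.0646]
ee_rot: [[-0.077, -0.997, -0.003], [-0.997, 0.077, 0.0], [0.0, 0.003, -1.0]]
contact_force: [-8.8, 0.7, 4.7]
width: 0.0143
22.0 [0.64778284 0.0038902  0.06464108] [[-0.0767, -0.997, -0.003], [-0.9971, 0.0767, 0.0001], [0.0002, 0.003, -1.0]] [-8.75963785  0.68540278  4.73776501] 0.014333489834419568
w16 pad [(np.float64(86.64), 'dn', 191.12), (np.float64(87.7), 'up', 190.63), (np.float64(158.69), 'dn', 154.83), (np.float64(180.71), 'up', 142.6)] | 75: [(np.float64(75
```

```bash
python3 -m inch '{"fingers":[1,1,1,1,1,1,1,1],"travel":[[0,-0.01,0],[0,0,0],[0,0,0],[0,0,0],[0,0,0],[0,0,0],[0,0,0],[0,0,0]],"rotation":[[0,0,0],[0,0,0],[0,0,0],[0,0,0],[0,0,0],[0,0,0],[0,0,0],[0,0,0]]}' 120
```

```text
time_s: 22.85
position: [0.6479, 0.0039, 0.0647]
ee_rot: [[-0.077, -0.997, -0.003], [-0.997, 0.077, 0.0], [0.0, 0.003, -1.0]]
contact_force: [-9.0, -0.1, 4.5]
width: 0.0148
```

```bash
python3 -m inch '{"fingers":[1,1,1,1,1,1,1,1],"travel":[[0,0.01,0],[0,0.01,0],[0,0.01,0],[0,0.01,0],[0,0.01,0],[0,0,0],[0,0,0],[0,0,0]],"rotation":[[0,0,0],[0,0,0],[0,0,0],[0,0,0],[0,0,0],[0,0,0],[0,0,0],[0,0,0]]}' 120; python3 look.py w17; python3 padm.py w17|cut -c1-170
```

```text
time_s: 23.65
position: [0.6476, 0.0039, 0.0646]
ee_rot: [[-0.077, -0.997, -0.001], [-0.997, 0.077, 0.0], [0.0, 0.001, -1.0]]
contact_force: [-5.9, -0.0, 1.8]
width: 0.0142
23.65 [0.64756696 0.00391255 0.06457703] [[-0.0769, -0.997, -0.0011], [-0.997, 0.0769, 0.0], [0.0001, 0.0011, -1.0]] [-5.87319689 -0.03301254  1.79909492] 0.014215375474273042
w17 pad [(np.float64(85.97), 'dn', 191.28), (np.float64(87.32), 'up', 190.65), (np.float64(158.64), 'dn', 154.69), (np.float64(180.5), 'up', 142.55)] | 75: [(np.float64(7
```

```bash
python3 -m inch '{"fingers":[1,1,1,1,1,1,1,1],"travel":[[0,0.01,0],[0,0.01,0],[0,0.01,0],[0,0,0],[0,0,0],[0,0,0],[0,0,0],[0,0,0]],"rotation":[[0,0,0],[0,0,0],[0,0,0],[0,0,0],[0,0,0],[0,0,0],[0,0,0],[0,0,0]]}' 120; python3 look.py w18; python3 padm.py w18|cut -c1-170
```

```text
time_s: 24.5
position: [0.6472, 0.0039, 0.0646]
ee_rot: [[-0.077, -0.997, -0.0], [-0.997, 0.077, -0.0], [0.0, 0.0, -1.0]]
contact_force: [-3.1, 0.2, -0.2]
width: 0.0144
24.5 [0.64724822 0.00394809 0.06456119] [[-0.0768, -0.997, -0.0002], [-0.997, 0.0768, -0.0], [0.0001, 0.0002, -1.0]] [-3.08022906  0.16381659 -0.16260065] 0.014449522973115534
w18 pad [(np.float64(85.43), 'dn', 191.25), (np.float64(86.71), 'up', 190.65), (np.float64(158.54), 'dn', 154.45), (np.float64(180.48), 'up', 142.27)] | 75: [(np.float64(
```

```bash
python3 -m inch '{"fingers":[0.6,0.5,0.4,0.3,0.2,0.1,0,0],"travel":[[0,0,0],[0,0,0],[0,0,0],[0,0,0],[0,0,0],[0,0,0],[0,0,0],[0,0,0]],"rotation":[[0,0,0],[0,0,0],[0,0,0],[0,0,0],[0,0,0],[0,0,0],[0,0,0],[0,0,0]]}' 20; python3 look.py w19; python3 padm.py w19|cut -c1-170
```

```text
time_s: 25.35
position: [0.6473, 0.0039, 0.0647]
ee_rot: [[-0.077, -0.997, 0.0], [-0.997, 0.077, -0.0], [0.0, -0.0, -1.0]]
contact_force: [-0.3, -0.5, 0.8]
width: 0.0429
25.35 [0.64732961 0.00392095 0.06469445] [[-0.0769, -0.997, 0.0001], [-0.997, 0.0769, -0.0001], [0.0001, -0.0001, -1.0]] [-0.34391279 -0.54979116  0.7803395 ] 0.042887338359610463
w19 pad [(np.float64(85.65), 'dn', 191.23), (np.float64(87.04), 'up', 190.57), (np.float64(159.12), 'dn', 154.18), (np.float64(181.44), 'up', 141.76)] | 75: [(np.float64(
```

View pics/w19.png

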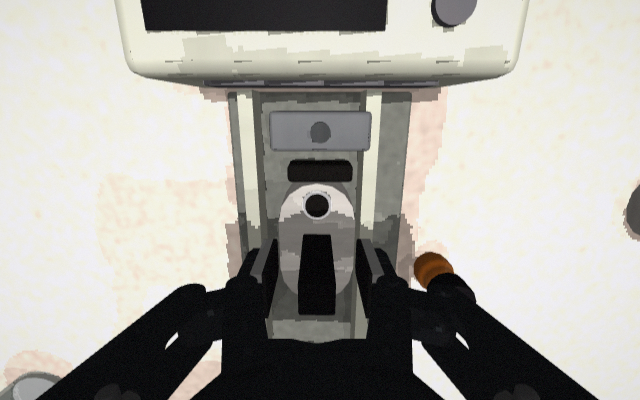

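```bash
python3 -m inch '{"fingers":[0,0,0,0,0,0,0,0],"travel":[[0,0,-0.3],[0,0,-0.6],[0,0,-0.8],[0,0,-0.8],[0,0,-0.8],[0,0,-0.8],[0,0,-0.5],[0,0,0]],"rotation":[[0,0,0],[0,0,0],[0,0,0],[0,0,0],[0,0,0],[0,0,0],[0,0,0],[0,0,0]]}' 20
python3 -m inch '{"fingers":[0,0,0,0,0,0,0,0],"travel":[[0,0.8,0],[0,0.8,0],[0,0.8,0],[0,0.8,0],[0,0,0],[0,0,0],[0,0,0],[0,0,0]],"rotation":[[0,0,0],[0,0,0],[0,0,0],[0,0,0],[0,0,0],[0,0,0],[0,0,0],[0,0,0]]}' 20; python3 look.py w20
python3 - <<'E'
from h import *
z=np.load('w20.npz');p=z['p'];cv2.imwrite('pics/w20c.png',np.clip(cv2.resize(p[20:220,230:420,::-1].astype(float)*1.5,None,fx=3,fy=3,interpolation=cv2.INTER_CUBIC),0,255).astype(np.uint8))
for n,(x0,x1,y0,y1) in dict(scene=(270,440,160,270),side=(220,420,170,270)).items():
    p,d=robot.capture(n);cv2.imwrite(f'pics/{n}4.png',p[:,:,::-1])
    cv2.imwrite(f"pics/{n}4c.png",np.clip(cv2.resize(p[y0:y1,x0:x1,::-1].astype(float)*1.3,None,fx=4,fy=4,interpolation=cv2.INTER_CUBIC),0,255).astype(np.uint8))
E
```

```text
time_s: 26.2
position: [0.6484, 0.0038, 0.1827]
ee_rot: [[-0.077, -0.997, 0.005], [-0.997, 0.077, -0.001], [0.0, -0.005, -1.0]]
contact_force: [0.4, 0.2, -1.0]
width: 0.0424
time_s: 27.0
position: [0.5682, 0.0099, 0.1794]
ee_rot: [[-0.077, -0.997, 0.0], [-0.997, 0.077, -0.0], [0.0, -0.0, -1.0]]
contact_force: [0.7, 0.1, 0.2]
width: 0.0423
27.0 [0.56821486 0.00991453 0.17939925] [[-0.077, -0.997, 0.0001], [-0.997, 0.077, -0.0001], [0.0001, -0.0001, -1.0]] [0.65816516 0.09643437 0.21609014] 0.042284176623692396
```

View pics/w20.png

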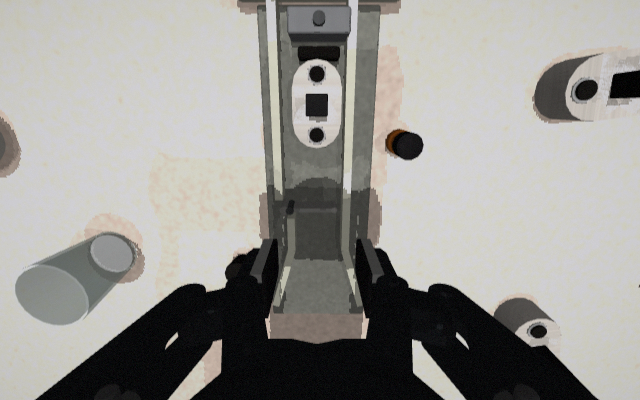

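View pics/w20c.png

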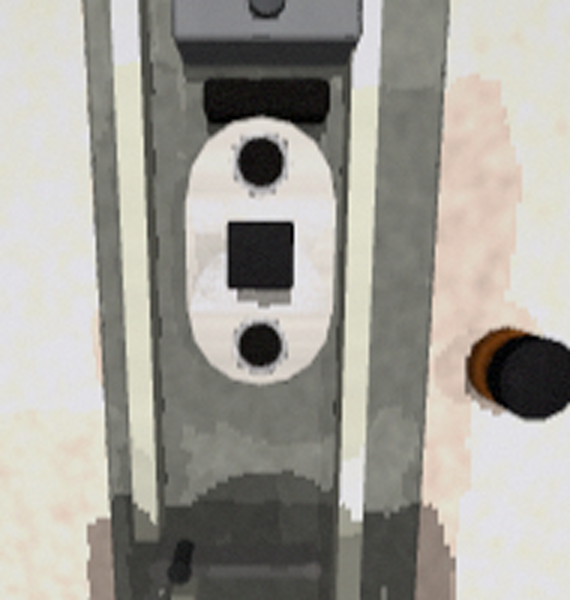

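View pics/side4c.png

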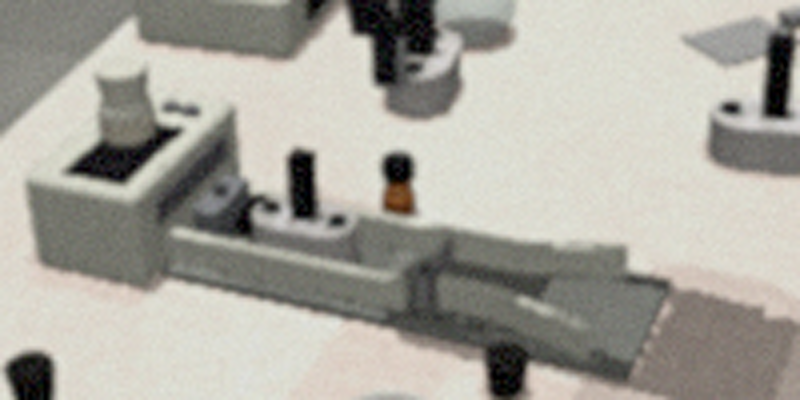

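View pics/scene4.png

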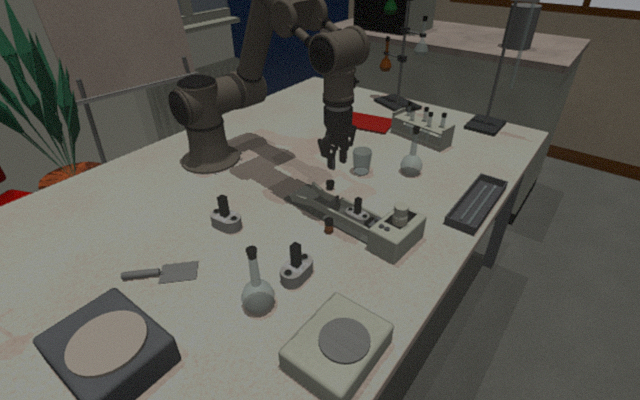

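Run:
```python
from h import *
z=np.load('w20.npz');c=dict(vfov=float(z['v']),cx=float(z['cx']),cy=float(z['cy']),cam_to_world=z['T']);p=z['p']
O=np.array([.5435,.0115]);d=np.array([.99701,-.0772]);n_=np.array([.0772,.99701])
x0,y0=290,40;g=p[y0:155,x0:345].max(2);n,l,s,ce=cv2.connectedComponentsWithStats((g<40).astype(np.uint8))
f=lambda q,h:[round(float((onplane(c,*q,h)[:2]-O)@k)*1000,2) for k in(d,n_)]
for i in range(1,n):
    if s[i,4]>40:
        q=ce[i]+[x0,y0];print(s[i],q,'z41',f(q,.041),'z88',f(q,.088))
g=p.astype(float)[:,312:324].mean((1,2));print(g[44:66].astype(int).tolist())
for v in (59,60): print(v,'pad front?',f((318,v),.037),'carrier nose',f((318,v),.038))
```

```text
[  1   0  54   2 106] [317.99056604  40.49056604] z41 [154.01, 0.21] z88 [144.71, 0.42]
[  8   6  42  16 600] [318.56   52.785] z41 [144.82, -0.29] z88 [137.16, 0.01]
[ 20  26  14  16 177] [316.50847458  73.54237288] z41 [128.82, 1.42] z88 [124.0, 1.41]
[ 16  54  22  22 469] [316.1641791  104.40298507] z41 [103.8, 1.71] z88 [103.44, 1.65]
[ 20  88  14  14 145] [316.22068966 134.57931034] z41 [77.8, 1.66] z88 [82.06, 1.61]
[56, 49, 27, 11, 13, 11, 13, 12, 12, 12, 12, 13, 11, 7, 18, 81, 132, 146, 145, 144, 138, 117]
59 pad front? [140.68, 0.15] carrier nose [140.53, 0.16]
60 pad front? [139.9, 0.15] carrier nose [139.76, 0.16]
```

```bash
python3 -c "
from station import robot
print(robot.close_job())"
```

```text
the job is handed in; nothing more can be done
None
```

The carrier is standing upright and square in the lane against the pad, with the flap shut behind it. The job is handed in at about 27 s of the 53 s allowed.

**What I did:** I picked the smallest of the three look-alikes, set it in the lane mouth and slid it along the floor. The carrier's nose opened the flap. It had shut again before I pressed the pad. The wrist force was about 9 N when I held the press, including some floor friction. I eased off to about 3 N and opened the fingers.

**Last checks:**
- **Position:** The carrier's centre is about 103 mm behind the gate. The pad's unpressed face is at about 142 mm, so contact should be at 103.5–104 mm. The last picture shows no gap between nose and pad.
- **Squareness:** It is turned by less than 1° and sits about 1.6 mm left of the lane's centreline.
- **Everything else:** The things I could see in the last pictures look unmoved. The gripper is clear of everything.

**Disagreements:**
- **Early resistance:** About 4 N of resistance came roughly 1 to 2 mm before the pad. I took it for floor friction, because the next picture still showed a gap, and I pressed down less from there.
- **Size of the press:** The pictures showed the pad pressed in by about 0.8 mm shortly before the final push, or roughly 6 to 7 N. The force on the pad was therefore probably a little below the 9 N I read.
- **Sliding contact:** Partway through the gate the downward force was close to the carrier's free-hanging weight. It may have ridden a fraction of a millimetre off the floor there, until I lowered it.

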